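# Hardness check on a drawn end cap

## Task

Check the hardness of the steel end cap: take the cap out of its sloping cradle and fit it mouth down over the upright anvil post, so that its closed base rests flat on the post's top, and let go of it. Then lift the pen-shaped tester out of its stand and, holding it upright with its nose pointing down, press the sprung nose lightly into the scribed ring in the middle of the cap's base, so that the nose is about half pushed in (neither hardly moved nor bottomed). Finish while still holding the tester in the gripper, pressed there and steady, and leave the roll of tape, pliers and spanner where they lie.

Things in the scene. Friction and masses are not known exactly. Their poses are not given: they have to be found in the camera images.
- end_cap: Plain steel cup (drawn end cap), outside diameter 56 mm, length 50 mm, wall 4 mm (bore 48 mm), closed base 5 mm thick, about 0.16 kg. Origin: centre of the outside of the closed base; z runs along the axis from base to open mouth (straight down once fitted). It starts lying in the cradle, mouth at the low end.
- cap_mark (a point): Centre of the scribed ring (17 mm diameter, thin dark line with a centre dot) on the outside of the cap's closed base; same point and axes as the cap's origin.
- cap_mouth (a point): Centre of the cap's open mouth, 50 mm from cap_mark along the cap's axis.
- cradle: Fixed aluminium stand on a dark plate 90 x 70 x 8 mm; its V-shaped bed slopes down 30 degrees toward the cradle's own +x and has a stop plate at the low end. The V is 38 mm wide, so both flanks of the cap are free; lift the cap straight up. Origin on the bench under the middle of the lying cap, whose axis there is 85 mm above the bench.
- anvil_post: Fixed round steel post, 38 mm diameter and 100 mm tall with a chamfered flat top (flat 32 mm across), on a round foot 90 mm across flaring into the post 22 mm above the bench. A blue drawer cabinet may be close behind it (beyond x 0.65, left of y 0.1): keep a tilted gripper clear. Origin on the bench on the post's axis, z up. The cap's bore is 10 mm wider than the post.
- post_top (a point): Centre of the post's flat top, 100 mm above the bench, z up. With the cap seated, cap_mark is 5 mm above this point.
- tester_stand: Fixed round black holder 50 mm across and 60 mm high on a grey foot 80 mm across, 30 mm bore. The tester stands in it, hanging by its collar on the rim. Origin on the bench on its axis.
- tester: Pen-shaped hardness tester, 0.13 kg, upright in its stand, nose down. Origin on its axis under its collar (38 mm across, 6 mm thick), 60 mm above the bench in the stand; z away from the nose. Above: grey square handle 24 x 24 mm (flats across own x, y), top at z 100 mm; grip it there, near z 70 mm. Below: 23 mm barrel to z -37, slim nose to z -50. Lift straight up over 55 mm to take it.
- tester_tip (a point): Round end of the tester's nose (9 mm diameter), on the axis, 50 mm below the tester's origin when the nose is fully out.
- tester_nose (a joint): How far the sprung nose is pushed into the barrel, m: 0 fully out, 0.010 bottomed. The spring takes about 2 N to start moving and gains 0.45 N per mm, so about 4.3 N half way.
- tape_black: Bystander: roll of black tape 68 mm across, 19 mm high, lying flat; origin under its centre.
- pliers_red: Bystander: red-handled pliers 170 x 51 x 12 mm, lying flat, long along its own y; origin under its centre.
- spanner_13: Bystander: spanner 195 x 34 x 7 mm, lying flat, long along its own y; origin under its centre.
Not all that is in view belongs to the job. Leave any green or red look-alike of the tester alone.

How it is judged (in metres and radians):
On the way, in this order (a step that is already met when the one before it is completed fails the run):
1. the cap is mouth down on the anvil post, base resting on its top, and let go (horizontal distance between cap_mark and post_top below 0.008 m and z of cap_mark in the frame of post_top between 0.002 and 0.009 m and angle between end_cap's own z axis and vertical above 3.02 rad and contact force between the fingers and end_cap below 0.3 N), for 0.2 s.
2. with the cap on the post, the tester is lifted clear of its stand (all of step 1 and height (world z) of tester above 0.115 m and contact force between the fingers and tester above 1 N), for 0.1 s.
At the end, for the whole second after the job is handed in: Cap mouth down on the post (axes within 8 mm, base on its top, upright within 0.12 rad, not touched by the fingers); tester held in the fingers, upright within 0.1 rad, at rest, tip within 8 mm of the ring's centre, nose pushed in 2 to 8 mm of 10, pressing with 1.5 to 9 N (all of step 1 and distance between tester_tip and cap_mark below 0.008 m and angle between tester's own z axis and vertical below 0.1 rad and value of joint tester_nose between 0.002 and 0.008 m and contact force between tester and end_cap between 1.5 and 9 N and contact force between the fingers and tester above 2 N and linear speed of tester below 0.01 m/s); the arm keeps its last pose, push and grip.
It fails at once if the tester is rammed against the cap (over 20 N) (contact force between tester and end_cap above 20 N).
It fails at once if the roll of tape, pliers or spanner is shifted by more than 20 mm (distance of any of tape_black, pliers_red, spanner_13 from where it was at the start of the episode above 0.02 m).
It also fails if it takes over 51 s, if anything falls off the work surface, if the arm or the gripper's body presses on something with over 40 N, if the wrist force passes 120 N, or if a joint passes its speed limit or range.

## Robot

A 7-joint arm with a two-finger parallel gripper is mounted at the origin on a cart in front of the work surface, level with it; the furniture and walls round the work are solid. World frame = base frame: x ahead of the robot, y to its left, z up, the work surface at z = 0. Lengths are in mm, angles in rad, forces in N, time in s.
With the tool pointing down it reaches from about 350 to 775 mm from the base axis. Payload 3.1 kg.
Tool frame: the origin (TCP) lies at the very end of the fingers, on their centre line; the grasp point (between the pads) lies 19 mm behind it; z points along the fingers, y is the line along which they close (so a half turn about z gives the same grasp; the last joint's range is limited). The gripper opens to 85 mm and grips with 20 to 120 N. Pads are 22 mm wide; open, the fingers measure 114 mm over their backs; the gripper's body (76 mm by 85 mm) begins 54 mm behind the grasp point. The pads swing forward as they close: fully open they stand 13 mm farther back than shut.
Start: joints at [1.223, 0.311, 0.014, 1.512, -0.004, 1.319, -0.027], TCP at [165.614, -524.49, 231.304] pointing down, gripper open.
Joint ranges: [-2.7, 2.7], [-0.3, 1.91], [-1.27, 1.3], [0.12, 2.57], [-1.44, 4.58], [0.2, 2.03], [-3.05, 3.05]. Speed limits (rad/s): [2.79, 2.79, 3.14, 3.14, 3.14, 3.14, 3.14].

## Interface

Orientations are given as a unit quaternion [x, y, z, w].
In Python, from station import arm gives the robot as it stands.
- The arm moves only by the tool step_arm, never from a script. Its argument "rows" is a list that holds one entry, the list of rows, each a list of 6 numbers: the shift along the tool's x, y, z in mm, then the turn, a rotation vector about the tool's x, y, z in degrees. A call has 1 to 12 rows; each row shifts and turns the commanded pose from where the row before left it, along the tool's axes as they then stand; what a row does not reach is not made up. A row lasts 1/10 s, in which the tool goes at most 50 mm and 8.59 degrees, less where a joint would pass 70% of its speed; a pose out of reach is approached as far as the arm can. A call is refused whole if a number of a shift passes 50 or a number of a turn 8.59, either way. A call with a gripper value outside its range is refused whole. "fingers" is the finger opening in mm, from 0 to 85.4, set as the call begins (left out, the last holds). The fingers move at their own pace and stop on an object; "newtons" is the grip in N (left out, the last holds). Time passes only in rows, so rows that do not move let the fingers close. It gives the time, the measured TCP pose, the force, the opening and the grip force at its end, in the units of the state.
- arm.state(): the state, without advancing time (a new reading comes with each control period).
- arm.snapshot(name): name is "side" or "top"; returns (picture, depth): 384x512x3 uint8, red, green, blue; 384x512 float32, mm along the optical axis (not along the pixel's ray), 0 where there is no reading.
- arm.camera_info(name): a dict with "intrinsics" (3x3 intrinsics, pixels), "cam_to_world" (4x4, takes a point from camera to world coordinates). Camera axes: x right, y up, looking along -z (the intrinsics and any distortion apply to the point x, -y, -z); pixel columns grow to the right and rows downward; lengths in mm; the calibration is good to about 2 mm. A picture is of the moment at which its call begins. camera_info takes no time and is no camera call.
- arm.job_done(): hands the job in; it is judged then, once.
The state is a dict: "time_s": time; "q": joint angles; "qvel": joint speeds; "joint_torque": joint torques, N m; "tool_pos": TCP position; "ee_rot": TCP orientation; "ft_force": force on the tool from outside, world axes, zero at the start; "wrist_torque": the same for the moment, N m; "finger_gap": finger opening in mm; "grip_force": force on a finger pad.
Only numpy, scipy, OpenCV 4.12 (cv2) and the standard library are available. Lean on these libraries where they do the work, as an engineer would, in place of code of your own. Each camera call takes 0.05 s, during which the arm holds its last target. There are 200 camera calls.

## Working session

There is one attempt and no reset: what is moved stays moved. The work goes in short steps, Python scripts to look and compute and a tool call to move; the robot and the scene stay as the last step left them, time stands still between calls to the robot, and variables do not carry over. Pictures are saved under pics/ and viewed, at most 10 in all, crops included, and the job is handed in when it is done.

Besides the shell and the picture viewer there is one more tool, called after "Call:" as name(argument=value, ...), one argument or row to a line, values as JSON. step_arm: Moves the arm, as the interface text tells. Its arguments: {"type":"object","properties":{"rows":{"type":"array"},"fingers":{"type":"number"},"newtons":{"type":"number"}},"required":["rows"]}

```bash
mkdir -p pics
cat > h.py <<'E'
import numpy as np, cv2
from station import arm
from scipy.spatial.transform import Rotation as R
def snap(n,tag=None):
    p,d=arm.snapshot(n)
    np.savez('last_%s.npz'%n,p=p,d=d)
    if tag: cv2.imwrite('pics/%s.png'%tag,cv2.cvtColor(p,cv2.COLOR_RGB2BGR))
    return p,d
def load(n):
    z=np.load('last_%s.npz'%n); return z['p'],z['d']
def cloud(n,d):
    i=arm.camera_info(n);K=np.array(i['intrinsics']);T=np.array(i['cam_to_world'])
    v,u=np.mgrid[:d.shape[0],:d.shape[1]]
    x=(u-K[0,2])/K[0,0]*d;y=(v-K[1,2])/K[1,1]*d
    return np.stack([x,-y,-d],-1)@T[:3,:3].T+T[:3,3]
def ray(n,u,v,z):
    i=arm.camera_info(n);K=np.array(i['intrinsics']);T=np.array(i['cam_to_world'])
    r=T[:3,:3]@np.array([(u-K[0,2])/K[0,0],-(v-K[1,2])/K[1,1],-1]);o=T[:3,3]
    return o+r*(z-o[2])/r[2]
E
python3 - <<'E'
from h import *
a,_=snap('side');b,_=snap('top')
cv2.imwrite('pics/a.png',cv2.cvtColor(a,cv2.COLOR_RGB2BGR));cv2.imwrite('pics/b.png',cv2.cvtColor(b,cv2.COLOR_RGB2BGR))
for n in('side','top'):
    i=arm.camera_info(n);print(i)
s=arm.state();print(s['ee_rot'],s['tool_pos'])
E
```

```text
{'intrinsics': array([[353.8364563 ,   0.        , 255.15393311],
       [  0.        , 353.8364563 , 188.74792135],
       [  0.        ,   0.        ,   1.        ]]), 'cam_to_world': array([[ 9.72305503e-01,  1.13310559e-01, -2.04408236e-01,
         3.80365866e+02],
       [-2.33393094e-01,  4.24970545e-01, -8.74601452e-01,
        -6.51194245e+02],
       [-1.22341001e-02,  8.98087275e-01,  4.39647101e-01,
         4.79025042e+02],
       [ 0.00000000e+00,  0.00000000e+00,  0.00000000e+00,
         1.00000000e+00]])}
{'intrinsics': array([[368.60378149,   0.        , 254.08236959],
       [  0.        , 368.60378149, 194.99162134],
       [  0.        ,   0.        ,   1.        ]]), 'cam_to_world': array([[-2.02472428e-02,  9.96974327e-01, -7.50482606e-02,
         4.91527309e+02],
       [-9.99747169e-01, -1.94548832e-02,  1.12741388e-02,
         1.10331668e+02],
       [ 9.77997178e-03,  7.52575563e-02,  9.97116168e-01,
         9.56250463e+02],
       [ 0.00000000e+00,  0.00000000e+00,  0.00000000e+00,
         1.00000000e+00]])}
[ 9.88327383e-01  1.52341240e-01 -2.09082087e-04 -1.04292042e-03] [ 165.39005874 -523.8638422   230.31591063]
```

View pics/a.png

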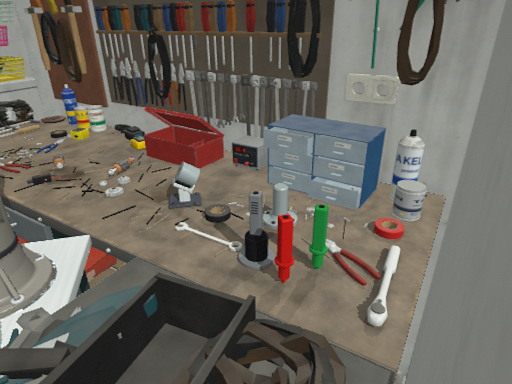

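View pics/b.png

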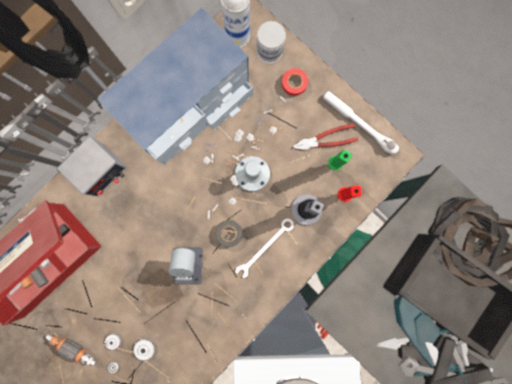

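Side view: the cap lies in its cradle at (187,178), the post is at (280,205), and the grey tester is in its stand at (256,225). The tape is at (217,213), the spanner at (208,236) and the pliers at (345,260). Top view: cap (182,262), post (252,172), tester (310,208).

Look-alikes:
- **Tester:** red at side (285,245), green at side (320,235); I choose the grey one in the black stand at (256,215).
- **Cap:** the white tin at side (408,200) and the post itself; I choose the grey cup in the cradle.

Next, a close crop to check these choices, then measurements.

Run:
```python
from h import *
a,da=load('side');b,db=load('top')
f=lambda im,x,y,w,h:cv2.resize(im[y:y+h,x:x+w],(390,290),interpolation=cv2.INTER_CUBIC)
m=np.vstack([np.hstack([f(a,155,150,80,60),f(a,230,180,80,95)]),np.hstack([f(b,150,232,80,60),f(b,225,150,110,82)])])
cv2.imwrite('pics/c.png',cv2.cvtColor(m,cv2.COLOR_RGB2BGR))
A=cloud('side',da);B=cloud('top',db)
def rep(n,C,u0,u1,v0,v1,zl,zh):
    P=C[v0:v1,u0:u1].reshape(-1,3);P=P[(P[:,2]>zl)&(P[:,2]<zh)]
    print(n,len(P),'med',np.median(P,0).round(1),'mid',((np.percentile(P,2,0)+np.percentile(P,98,0))/2).round(1),'ext',np.ptp(P,axis=0).round(1))
rep('posttop T',B,235,272,155,190,93,110)
rep('foot T',B,230,275,150,195,2,20)
rep('post top S',A,265,295,175,232,93,110)
rep('post side S',A,265,295,175,232,40,90)
rep('tester top T',B,290,330,190,225,150,170)
rep('stand rim T',B,285,330,190,230,50,70)
rep('tester S top',A,240,272,185,240,150,170)
rep('tester S handle',A,245,268,185,240,75,150)
rep('bench T',B,200,260,200,220,-20,15)
rep('bench S',A,120,160,190,230,-20,15)
for n,C,box in(('T',B,(160,210,240,290)),('S',A,(165,210,155,212))):
    u0,u1,v0,v1=box;P=C[v0:v1,u0:u1].reshape(-1,3);P=P[(P[:,2]>70)&(P[:,2]<140)]
    print(n,len(P),np.percentile(P,[1,50,99],axis=0).round(1))
    k=P[:,2]>90;X=P[k];X=X-X.mean(0);q=np.linalg.svd(X,full_matrices=False);print(q[1],q[2].round(2))
```

```text
posttop T 200 med [619.8 103.9  98.6] mid [620.  103.   98.3] ext [36.3 35.6 10.4]
foot T 775 med [614.2 109.7  10.7] mid [624.2 107.2  10.3] ext [117.1 116.   17.9]
post top S 119 med [619.2  95.4 100.4] mid [620.  100.3  97.8] ext [36.5 38.4  9.9]
post side S 305 med [617.7  88.2  62.5] mid [656.4 183.   65. ] ext [166.3 321.7  49.7]
tester top T 126 med [524.8 -34.6 158.7] mid [525.  -34.6 156.8] ext [28.4 27.8 11.6]
stand rim T 168 med [520.  -24.9  60. ] mid [524.8 -30.6  60.8] ext [49.  43.9 18.5]
tester S top 124 med [523.2 -43.1 159.3] mid [524.3 -38.8 156.4] ext [28.6 26.4 13. ]
tester S handle 418 med [522.5 -45.6 113.9] mid [524.3 -43.8 112.5] ext [27.9 16.3 75. ]
bench T 1195 med [527.  164.9  -0.7] mid [5.271e+02 1.639e+02 3.000e-01] ext [ 52.3 154.   15.6]
bench S 1594 med [263.2 253.6   2. ] mid [261.5 263.2   3.2] ext [115.1 257.3  14.6]
T 669 [[369.9 244.3  75.1]
 [404.5 268.  101.6]
 [436.6 297.4 119.3]]
[391.78267848 346.82405349 174.82506098] [[-0.98  0.01  0.18]
 [-0.02 -1.   -0.05]
 [-0.18  0.06 -0.98]]
S 410 [[365.4 241.8  70.6]
 [400.5 250.   94.7]
 [434.4 291.6 120.2]]
[245.14255356 192.6461644  112.29737078] [[ 0.99 -0.07 -0.1 ]
 [ 0.11  0.92  0.39]
 [-0.06  0.39 -0.92]]
```

View pics/c.png

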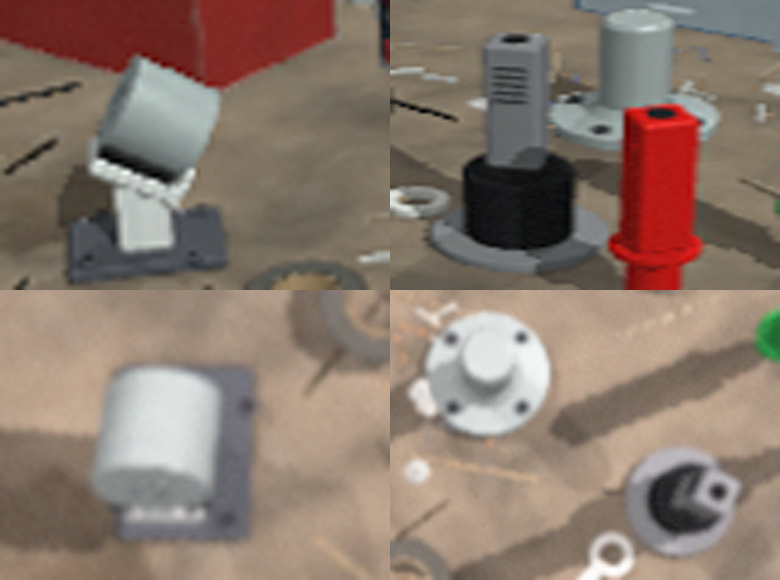

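The crop confirms the choices. The cup lies with its base high toward −x and its mouth low toward +x, and the grey square-handled tester is in the black stand. Now I'll fit the cap cylinder, the tester yaw, the post and the cabinet extents.

Run:
```python
from h import *
from scipy.optimize import least_squares
a,da=load('side');b,db=load('top')
A=cloud('side',da);B=cloud('top',db)
def sel(C,u0,u1,v0,v1,zl,zh):
    P=C[v0:v1,u0:u1].reshape(-1,3);return P[(P[:,2]>zl)&(P[:,2]<zh)]
PT=sel(B,160,210,240,290,75,130);PS=sel(A,165,210,155,212,80,130)
def res(p,P,full=False):
    ax=np.array([np.cos(p[3])*np.cos(np.pi/6),np.sin(p[3])*np.cos(np.pi/6),-.5])
    D=P-p[:3];t=D@ax;r=np.linalg.norm(D-np.outer(t,ax),axis=1)
    # signed distance to capped cylinder surface
    e=np.maximum(r-28,np.abs(t)-25)
    return (t,r) if full else e
for n,P in(('T',PT),('S',PS),('TS',np.vstack([PT,PS]))):
    s=least_squares(res,[405,268,85,0],args=(P,),loss='soft_l1',f_scale=1.5)
    print(n,len(P),s.x.round(3),np.median(np.abs(s.fun)).round(2))
# tester handle top yaw
for n,P in(('T',sel(B,290,330,190,225,153,170)),('S',sel(A,240,272,185,240,154,170))):
    print('tester',n,cv2.minAreaRect(P[:,:2].astype(np.float32)))
    print(P.mean(0))
P=sel(B,235,272,155,190,97,110);print('post',cv2.minEnclosingCircle(P[:,:2].astype(np.float32)),P.mean(0))
P=sel(A,265,295,175,232,97,110);print('postS',cv2.minEnclosingCircle(P[:,:2].astype(np.float32)),P.mean(0))
# post side circle fit S
P=sel(A,268,292,180,215,35,92);P=P[(np.hypot(P[:,0]-620,P[:,1]-103)<30)]
s=least_squares(lambda p:np.hypot(P[:,0]-p[0],P[:,1]-p[1])-19,[620,103],loss='soft_l1');print('post side',s.x)
P=sel(A,240,275,215,262,20,55);P=P[(np.hypot(P[:,0]-524,P[:,1]+37)<40)]
s=least_squares(lambda p:np.hypot(P[:,0]-p[0],P[:,1]-p[1])-25,[524,-37],loss='soft_l1');print('stand side',s.x)
# cabinet
P=sel(B,90,270,10,165,40,400);k=(P[:,0]>630);P=P[k]
for y in range(60,320,30):
    q=P[(abs(P[:,1]-y)<8)];
    if len(q): print('cab y',y,'xmin',np.percentile(q[:,0],1).round(),'ztop',np.percentile(q[:,2],95).round())
```

```text
T 662 [ 4.02650e+02  2.71662e+02  8.34340e+01 -3.00000e-02] 0.6
S 332 [ 4.03218e+02  2.72406e+02  8.60330e+01 -2.50000e-02] 0.8
TS 994 [ 4.02727e+02  2.71652e+02  8.39370e+01 -3.20000e-02] 0.79
tester T ((524.9546508789062, -35.509334564208984), (23.737865447998047, 23.745365142822266), 63.3736457824707)
[524.66567658 -34.83733218 158.70473062]
tester S ((524.2103271484375, -38.31908416748047), (22.722871780395508, 23.471900939941406), 62.64264678955078)
[523.81749685 -40.82641276 159.50738366]
post ((620.455322265625, 103.05755615234375), 18.391132354736328) [620.17471058 102.87249638  99.16883832]
postS ((620.8959350585938, 101.41407012939453), 19.775314331054688) [620.02297645  98.58332961 100.55840631]
post side [621.30496576 103.65485145]
stand side [525.23475844 -34.83191944]
cab y 60 xmin 919.0 ztop 86.0
cab y 90 xmin 631.0 ztop 99.0
cab y 120 xmin 805.0 ztop 190.0
cab y 150 xmin 782.0 ztop 191.0
cab y 180 xmin 755.0 ztop 191.0
cab y 210 xmin 713.0 ztop 191.0
cab y 240 xmin 677.0 ztop 191.0
cab y 270 xmin 659.0 ztop 191.0
cab y 300 xmin 633.0 ztop 191.0
```

```bash
cat >> h.py <<'E'
def Rt(th,psi):
    c,s=np.cos(np.radians(psi)),np.sin(np.radians(psi))
    return R.from_matrix(np.array([[c,s,0],[s,-c,0],[0,0,-1]]).T.T)*R.from_euler('y',th,degrees=True)
def plan(way,start=None):
    """way: list of (pos,theta,psi,n); prints tool-frame rows"""
    s=arm.state();p=np.array(s['tool_pos']);r=R.from_quat(s['ee_rot'])
    if start: p,r=np.array(start[0],float),Rt(*start[1:])
    out=[]
    for pos,th,psi,n in way:
        p1=np.array(pos,float);r1=Rt(th,psi);dv=(r.inv()*r1).as_rotvec()
        rows=[]
        for i in range(n):
            ra=r*R.from_rotvec(dv*i/n)
            rows.append(list(ra.inv().apply((p1-p)/n).round(1))+list(np.degrees(dv/n).round(2)))
        print(pos,th,psi);print('['+',\n'.join(str([float(x) for x in q]) for q in rows)+']')
        p,r=p1,r1
def where():
    s=arm.state();r=R.from_quat(s['ee_rot']).as_matrix()
    th=np.degrees(np.arccos(np.clip(-r[2,2],-1,1)))*np.sign(r[2,0] if abs(r[2,0])>1e-9 else 1)
    print('t',round(s['time_s'],2),'p',np.round(s['tool_pos'],1),'z',r[:,2].round(3),'y',r[:,1].round(3),'q',np.round(s['q'],2),'F',np.round(s['ft_force'],1),'gap',round(s['finger_gap'],1),'grip',round(s['grip_force'],1))
E
python3 - <<'E'
from h import *
where()
plan([((450,-300,260),0,17.5,8),((450,60,260),0,-1.7,8),((320,274,150),55,-1.7,8)])
E
```

```text
t 0.1 p [ 165.4 -523.9  230.3] z [-0.001  0.002 -1.   ] y [ 0.301 -0.954 -0.002] q [ 1.22  0.31  0.01  1.51 -0.    1.32 -0.03] F [-0.7 -0.1 -0.2] gap 85.3 grip 0.0
(450, -300, 260) 0 17.5
[[42.4, -16.0, -3.7, -0.02, 0.0, 0.0],
[42.4, -16.0, -3.7, -0.02, 0.0, 0.0],
[42.3, -16.0, -3.7, -0.02, 0.0, 0.0],
[42.3, -16.0, -3.7, -0.02, 0.0, 0.0],
[42.3, -16.0, -3.7, -0.02, 0.0, 0.0],
[42.3, -16.0, -3.7, -0.02, 0.0, 0.0],
[42.3, -16.0, -3.7, -0.02, 0.0, 0.0],
[42.3, -16.0, -3.7, -0.02, 0.0, 0.0]]
(450, 60, 260) 0 -1.7
[[13.5, -42.9, 0.0, 0.0, 0.0, 2.4],
[11.7, -43.4, 0.0, 0.0, 0.0, 2.4],
[9.9, -43.9, 0.0, 0.0, 0.0, 2.4],
[8.0, -44.3, 0.0, 0.0, 0.0, 2.4],
[6.2, -44.6, 0.0, 0.0, 0.0, 2.4],
[4.3, -44.8, 0.0, 0.0, 0.0, 2.4],
[2.4, -44.9, 0.0, 0.0, 0.0, 2.4],
[0.5, -45.0, 0.0, 0.0, 0.0, 2.4]]
(320, 274, 150) 55 -1.7
[[-17.0, -26.3, 13.8, 0.0, 6.88, -0.0],
[-18.6, -26.3, 11.6, 0.0, 6.88, -0.0],
[-19.8, -26.3, 9.3, 0.0, 6.88, -0.0],
[-20.8, -26.3, 6.9, 0.0, 6.88, -0.0],
[-21.5, -26.3, 4.3, 0.0, 6.88, -0.0],
[-21.8, -26.3, 1.7, 0.0, 6.88, -0.0],
[-21.9, -26.3, -0.9, 0.0, 6.88, -0.0],
[-21.6, -26.3, -3.5, 0.0, 6.88, -0.0]]
```

Call:
step_arm(
  rows=[
    [[42, -16, -4, 0, 0, 0], [42, -16, -4, 0, 0, 0], [42, -16, -4, 0, 0, 0], [42, -16, -4, 0, 0, 0], [42, -16, -4, 0, 0, 0], [42, -16, -4, 0, 0, 0], [42, -16, -4, 0, 0, 0], [42, -16, -4, 0, 0, 0]],
  ],
  fingers=85,
)

```text
time_s: 0.9
tool_pos: [448.3, -299.9, 263.0]
ee_rot: [0.988, 0.152, -0.0, -0.0]
ft_force: [0.8, -0.7, 0.0]
finger_gap: 84.7
grip_force: 0.0
```

Call:
step_arm(
  rows=[
    [[13.5, -43, 0, 0, 0, 2.4], [11.7, -43.4, 0, 0, 0, 2.4], [10, -44, 0, 0, 0, 2.4], [8, -44, 0, 0, 0, 2.4], [6, -44.6, 0, 0, 0, 2.4], [4.3, -45, 0, 0, 0, 2.4], [2.4, -45, 0, 0, 0, 2.4], [0.5, -45, 0, 0, 0, 2.4]],
  ],
)

```text
time_s: 1.7
tool_pos: [446.4, 60.4, 263.0]
ee_rot: [1.0, -0.016, -0.0, 0.0]
ft_force: [0.8, 0.9, 0.1]
finger_gap: 85.3
grip_force: 0.0
```

Call:
step_arm(
  rows=[
    [[-17, -26, 14, 0, 6.9, 0], [-18.6, -26, 11.6, 0, 6.9, 0], [-20, -26, 9.3, 0, 6.9, 0], [-21, -26, 7, 0, 6.9, 0], [-21.5, -26, 4.3, 0, 6.9, 0], [-22, -26, 1.7, 0, 6.9, 0], [-22, -26, -1, 0, 6.9, 0], [-21.6, -26, -3.5, 0, 6.9, 0], [0, 0, 0, 0, 0, 0]],
  ],
)

```text
time_s: 2.6
tool_pos: [359.4, 232.2, 187.1]
ee_rot: [0.935, -0.004, 0.354, 0.023]
ft_force: [0.3, -0.3, 0.7]
finger_gap: 85.1
grip_force: 0.0
```

```bash
python3 -c "
from h import *
where()"
```

```text
t 2.6 p [359.4 232.2 187.1] z [ 0.662 -0.046 -0.748] y [-0.024 -0.999  0.041] q [ 0.28 -0.3  -1.23  2.32  0.61  0.63 -3.02] F [ 0.3 -0.3  0.7] gap 85.1 grip 0.0
```

```bash
python3 -c "
from h import *
plan([((353,273.5,142),40,-1.7,3),((410.7,271.8,73),40,-1.7,6)])"
```

```text
(353, 273.5, 142) 40 -1.7
[[-11.4, -14.3, 9.2, 0.52, -0.52, 0.59],
[-11.5, -14.1, 9.4, 0.52, -0.52, 0.59],
[-11.5, -13.9, 9.7, 0.52, -0.52, 0.59]]
(410.7, 271.8, 73) 40 -1.7
[[-0.0, -0.0, 15.0, 0.0, 0.0, 0.0],
[-0.0, -0.0, 15.0, 0.0, 0.0, 0.0],
[-0.0, -0.0, 15.0, 0.0, 0.0, 0.0],
[-0.0, -0.0, 15.0, 0.0, 0.0, 0.0],
[-0.0, -0.0, 15.0, 0.0, 0.0, 0.0],
[-0.0, -0.0, 15.0, 0.0, 0.0, 0.0]]
```

Call:
step_arm(
  rows=[
    [[-11.5, -14, 9.2, 0.5, -0.5, 0.6], [-11.5, -14, 9.4, 0.5, -0.5, 0.6], [-11.5, -14, 9.7, 0.5, -0.5, 0.6], [0, 0, 0, 0, 0, 0]],
  ],
)

```text
time_s: 3.0
tool_pos: [346.8, 245.1, 166.6]
ee_rot: [0.942, -0.017, 0.335, -0.004]
ft_force: [0.3, -0.6, -0.3]
finger_gap: 85.1
grip_force: 0.0
```

```bash
python3 -c "
from h import *
where()
snap('top');snap('side','d')
plan([((353,273.5,142),40,-1.7,2)])"
```

```text
t 3.0 p [346.8 245.1 166.6] z [ 0.632 -0.003 -0.775] y [-0.029 -0.999 -0.019] q [ 0.31 -0.28 -1.27  2.34  0.57  0.57 -3.05] F [ 0.3 -0.6 -0.3] gap 85.1 grip 0.0
(353, 273.5, 142) 40 -1.7
[[-6.2, -13.9, 11.5, -0.44, 0.37, -0.3],
[-6.2, -14.0, 11.4, -0.44, 0.37, -0.3]]
```

View pics/d.png

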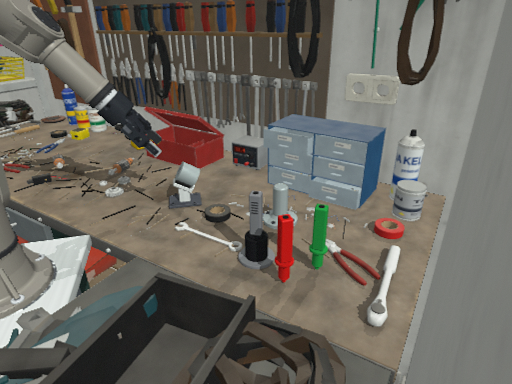

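The gripper is 90 mm short of the cap, seen at (150,145), with joints 3 and 7 at their limits. A half-turned grasp gives the same grip and frees joint 7. I'll back off, straighten up and turn round.

```bash
python3 -c "
from h import *
plan([((420,130,270),0,-1.7,6)])"
```

```text
(420, 130, 270) 0 -1.7
[[20.9, 18.6, -5.5, -0.17, -6.54, -0.05],
[20.1, 18.6, -7.8, -0.17, -6.54, -0.05],
[19.1, 18.6, -10.0, -0.17, -6.54, -0.05],
[17.8, 18.7, -12.0, -0.17, -6.54, -0.05],
[16.3, 18.7, -13.9, -0.17, -6.54, -0.05],
[14.6, 18.8, -15.6, -0.17, -6.54, -0.05]]
```

Call:
step_arm(
  rows=[
    [[21, 18.6, -5.5, 0, -6.5, 0], [20, 18.6, -8, 0, -6.5, 0], [19, 18.6, -10, 0, -6.5, 0], [18, 18.6, -12, 0, -6.5, 0], [16, 18.7, -14, 0, -6.5, 0], [14.6, 18.8, -15.6, 0, -6.5, 0]],
  ],
)

```text
time_s: 3.7
tool_pos: [404.1, 143.6, 265.5]
ee_rot: [0.998, -0.019, 0.053, -0.007]
ft_force: [0.4, 0.7, -0.1]
finger_gap: 85.0
grip_force: 0.0
```

Call:
step_arm(
  rows=[
    [[0, 0, 0, 0, 0, -8.5], [0, 0, 0, 0, 0, -8.5], [0, 0, 0, 0, 0, -8.5], [0, 0, 0, 0, 0, -8.5], [0, 0, 0, 0, 0, -8.5], [0, 0, 0, 0, 0, -8.5], [0, 0, 0, 0, 0, -8.5], [0, 0, 0, 0, 0, -8.5], [0, 0, 0, 0, 0, -8.5], [0, 0, 0, 0, 0, -8.5], [0, 0, 0, 0, 0, -8.5], [0, 0, 0, 0, 0, -8.5]],
  ],
)

```text
time_s: 4.9
tool_pos: [403.6, 144.0, 263.8]
ee_rot: [0.641, 0.766, 0.039, 0.038]
ft_force: [-0.1, 0.6, -0.6]
finger_gap: 84.8
grip_force: 0.0
```

```bash
python3 -c "
from h import *
where()"
```

```text
t 4.9 p [403.6 144.  263.8] z [ 0.108  0.011 -0.994] y [0.979 0.175 0.108] q [-0.02 -0.03 -0.38  1.83  0.02  1.23 -0.23] F [-0.1  0.6 -0.6] gap 84.8 grip 0.0
```

```bash
python3 -c "
from h import *
plan([((385,200,255),-10,178.3,10),((345,273.7,150),-45,178.3,6)])"
```

```text
(385, 200, 255) -10 178.3
[[5.9, -0.9, 0.7, -0.19, -0.38, -7.82],
[5.9, -0.1, 0.7, -0.19, -0.38, -7.82],
[5.9, 0.7, 0.7, -0.19, -0.38, -7.82],
[5.8, 1.5, 0.6, -0.19, -0.38, -7.82],
[5.5, 2.2, 0.6, -0.19, -0.38, -7.82],
[5.2, 3.0, 0.6, -0.19, -0.38, -7.82],
[4.7, 3.6, 0.5, -0.19, -0.38, -7.82],
[4.2, 4.2, 0.5, -0.19, -0.38, -7.82],
[3.6, 4.8, 0.5, -0.19, -0.38, -7.82],
[2.9, 5.2, 0.5, -0.19, -0.38, -7.82]]
(345, 273.7, 150) -45 178.3
[[10.0, 12.1, 16.0, 0.0, -5.83, 0.0],
[11.5, 12.1, 14.9, 0.0, -5.83, 0.0],
[13.0, 12.1, 13.7, 0.0, -5.83, 0.0],
[14.3, 12.1, 12.3, 0.0, -5.83, 0.0],
[15.5, 12.1, 10.8, 0.0, -5.83, 0.0],
[16.5, 12.1, 9.1, 0.0, -5.83, 0.0]]
```

Call:
step_arm(
  rows=[
    [[6, -1, 0.7, -0.2, -0.4, -7.8], [6, 0, 0.7, -0.2, -0.4, -7.8], [6, 0.7, 0.7, -0.2, -0.4, -7.8], [6, 1.5, 0.6, -0.2, -0.4, -7.8], [5.5, 2.2, 0.6, -0.2, -0.4, -7.8], [5.2, 3, 0.6, -0.2, -0.4, -7.8], [4.7, 3.6, 0.5, -0.2, -0.4, -7.8], [4.2, 4.2, 0.5, -0.2, -0.4, -7.8], [3.6, 4.8, 0.5, -0.2, -0.4, -7.8], [3, 5.2, 0.5, -0.2, -0.4, -7.8]],
  ],
)

```text
time_s: 5.9
tool_pos: [385.1, 201.1, 254.9]
ee_rot: [0.017, 0.996, -0.002, 0.089]
ft_force: [0.0, 1.3, -0.6]
finger_gap: 85.0
grip_force: 0.0
```

Call:
step_arm(
  rows=[
    [[10, 12, 16, 0, -5.8, 0], [11.5, 12, 15, 0, -5.8, 0], [13, 12, 13.7, 0, -5.8, 0], [14.3, 12, 12.3, 0, -5.8, 0], [15.5, 12, 11, 0, -5.8, 0], [16.5, 12, 9, 0, -5.8, 0], [0, 0, 0, 0, 0, 0]],
  ],
)

```text
time_s: 6.6
tool_pos: [349.9, 254.0, 162.6]
ee_rot: [0.018, 0.945, -0.023, 0.326]
ft_force: [0.6, 1.3, -0.1]
finger_gap: 84.9
grip_force: 0.0
```

```bash
python3 -c "
from h import *
where()
plan([((345,273.7,150),-45,178.3,3)])"
```

```text
t 6.6 p [349.9 254.  162.6] z [ 0.616 -0.055 -0.786] y [ 0.05   0.998 -0.031] q [-0.25 -0.01 -0.93  2.29  0.89  0.85 -0.25] F [ 0.6  1.3 -0.1] gap 84.9 grip 0.0
(345, 273.7, 150) -45 178.3
[[4.0, 6.6, 1.9, -0.7, -2.29, 0.11],
[4.1, 6.6, 1.9, -0.7, -2.29, 0.11],
[4.2, 6.5, 1.8, -0.7, -2.29, 0.11]]
```

Call:
step_arm(
  rows=[
    [[2.5, 5, 3, -0.5, -1.7, 0.1], [2.5, 5, 3, -0.5, -1.7, 0.1], [2.5, 5, 3, -0.5, -1.7, 0.1], [2.5, 5, 3, -0.5, -1.7, 0.1], [0, 0, 0, 0, 0, 0]],
  ],
)

```text
time_s: 7.1
tool_pos: [353.8, 273.0, 148.5]
ee_rot: [0.018, 0.924, -0.007, 0.383]
ft_force: [-0.1, 0.1, -1.0]
finger_gap: 84.9
grip_force: 0.0
```

```bash
python3 -c "
from h import *
where()
plan([((412,271.6,74),-45,178.3,6)])"
```

```text
t 7.1 p [353.8 273.  148.5] z [ 0.707 -0.026 -0.707] y [0.039 0.999 0.001] q [-0.36  0.13 -0.98  2.35  1.19  0.97 -0.64] F [-0.1  0.1 -1. ] gap 84.9 grip 0.0
(412, 271.6, 74) -45 178.3
[[1.9, 0.1, 15.6, -0.05, 0.0, -0.07],
[1.9, 0.1, 15.6, -0.05, 0.0, -0.07],
[1.9, 0.1, 15.6, -0.05, 0.0, -0.07],
[1.9, 0.1, 15.6, -0.05, 0.0, -0.07],
[1.9, 0.1, 15.6, -0.05, 0.0, -0.07],
[1.9, 0.1, 15.6, -0.05, 0.0, -0.07]]
```

Call:
step_arm(
  rows=[
    [[2, 0, 16, 0, 0, 0], [2, 0, 16, 0, 0, 0], [2, 0, 16, 0, 0, 0], [2, 0, 16, 0, 0, 0], [2, 0, 15, 0, 0, 0], [2, 0, 15, 0, 0, 0], [0, 0, 0, 0, 0, 0]],
  ],
)

```text
time_s: 7.8
tool_pos: [413.6, 268.9, 73.7]
ee_rot: [0.02, 0.923, -0.008, 0.383]
ft_force: [-0.0, -0.7, 0.2]
finger_gap: 84.8
grip_force: 0.0
```

```bash
python3 -c "
from h import *
where()
a,_=snap('side');b,_=snap('top')
f=lambda im,x,y,w,h:cv2.resize(im[y:y+h,x:x+w],(390,390),interpolation=cv2.INTER_CUBIC)
cv2.imwrite('pics/e.png',cv2.cvtColor(np.hstack([f(a,140,130,90,90),f(b,140,215,90,90)]),cv2.COLOR_RGB2BGR))
"
```

```text
t 7.8 p [413.6 268.9  73.7] z [ 0.707 -0.031 -0.706] y [0.044 0.999 0.   ] q [-0.39  0.41 -0.83  2.37  1.55  1.01 -0.89] F [-0.  -0.7  0.2] gap 84.8 grip 0.0
```

View pics/e.png

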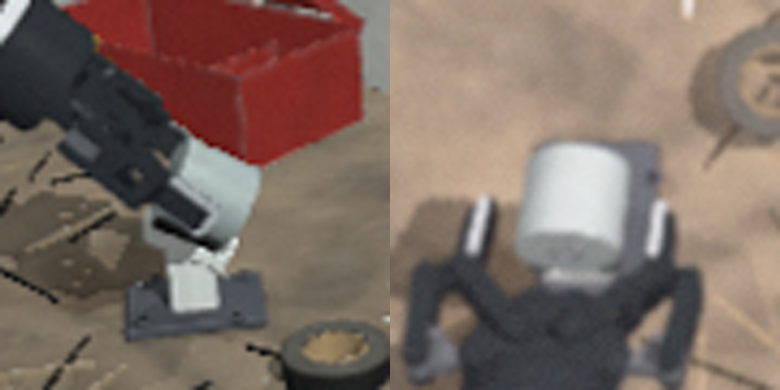

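The fingers straddle the cap: the pads are at (490,225) and (652,225) in the top crop, with the cap between them at (576,205). Closing.

Call:
step_arm(
  rows=[
    [[0, 0, 0, 0, 0, 0], [0, 0, 0, 0, 0, 0], [0, 0, 0, 0, 0, 0], [0, 0, 0, 0, 0, 0], [0, 0, 0, 0, 0, 0], [0, 0, 0, 0, 0, 0], [0, 0, 0, 0, 0, 0], [0, 0, 0, 0, 0, 0]],
  ],
  fingers=40,
  newtons=60,
)

```text
time_s: 8.7
tool_pos: [411.9, 271.3, 75.8]
ee_rot: [0.019, 0.923, -0.006, 0.385]
ft_force: [-4.3, -2.4, 5.9]
finger_gap: 55.4
grip_force: 61.7
```

```bash
python3 -c "
from h import *
where()
plan([((413,269,190),-45,178.3,8)])"
```

```text
t 8.7 p [411.9 271.3  75.8] z [ 0.711 -0.025 -0.703] y [0.039 0.999 0.004] q [-0.39  0.4  -0.84  2.37  1.56  1.01 -0.9 ] F [-4.3 -2.4  5.9] gap 55.4 grip 61.7
(413, 269, 190) -45 178.3
[[-10.3, -0.2, -9.9, -0.03, 0.04, -0.07],
[-10.2, -0.2, -9.9, -0.03, 0.04, -0.07],
[-10.2, -0.2, -9.9, -0.03, 0.04, -0.07],
[-10.2, -0.2, -10.0, -0.03, 0.04, -0.07],
[-10.2, -0.3, -10.0, -0.03, 0.04, -0.07],
[-10.2, -0.3, -10.0, -0.03, 0.04, -0.07],
[-10.2, -0.3, -10.0, -0.03, 0.04, -0.07],
[-10.2, -0.3, -10.0, -0.03, 0.04, -0.07]]
```

Call:
step_arm(
  rows=[
    [[-5, 0, -5, 0, 0, 0], [-8, 0, -8, 0, 0, 0], [-10, 0, -10, 0, 0, 0], [-10, 0, -10, 0, 0, 0], [-10, 0, -10, 0, 0, 0], [-10, 0, -10, 0, 0, 0], [-10, 0, -10, 0, 0, 0], [-10, 0, -10, 0, 0, 0], [-10, 0, -10, 0, 0, 0], [-10, 0, -10, 0, 0, 0]],
  ],
)

```text
time_s: 9.7
tool_pos: [410.9, 270.4, 206.5]
ee_rot: [0.018, 0.923, -0.006, 0.384]
ft_force: [0.5, 0.1, -0.9]
finger_gap: 55.2
grip_force: 63.7
```

```bash
cat >> h.py <<'E'
Rg=R.from_quat([0.019,0.923,-0.006,0.385])
o=Rg.inv().apply(np.array([381.1,272.6,97.5])-np.array([411.9,271.3,75.8]));o[1]=0
E
python3 -c "
from h import *
where();print(o)
c=lambda b,th,psi:np.array(b)-Rt(th,psi).apply(o)
t=c((620.6,103.2,180),14.8,120);print(t, c((620.6,103.2,105),14.8,120))
plan([((500,200,230),-20,150,5),(t.round(1),14.8,120,6)])"
```

```text
t 9.7 p [410.9 270.4 206.5] z [ 0.709 -0.025 -0.705] y [0.038 0.999 0.004] q [-0.19  0.01 -0.92  2.24  1.06  0.84 -0.3 ] F [ 0.5  0.1 -0.9] gap 55.2 grip 63.7
[  6.27285246   0.         -37.17321026]
[618.8845008  106.17133177 142.45769734] [618.8845008  106.17133177  67.45769734]
(500, 200, 230) -20 150
[[-16.3, -13.4, 9.7, 3.05, 4.92, 4.7],
[-18.1, -11.5, 8.8, 3.05, 4.92, 4.7],
[-19.7, -9.5, 7.8, 3.05, 4.92, 4.7],
[-21.0, -7.4, 6.5, 3.05, 4.92, 4.7],
[-22.0, -5.3, 5.0, 3.05, 4.92, 4.7]]
[618.9 106.2 142.5] 14.8 120
[[-18.5, -3.6, 22.2, 0.23, 5.67, 5.07],
[-20.8, -1.8, 20.3, 0.23, 5.67, 5.07],
[-22.8, 0.2, 18.2, 0.23, 5.67, 5.07],
[-24.4, 2.4, 15.8, 0.23, 5.67, 5.07],
[-25.5, 4.6, 13.3, 0.23, 5.67, 5.07],
[-26.2, 7.0, 10.7, 0.23, 5.67, 5.07]]
```

Call:
step_arm(
  rows=[
    [[-16, -13.4, 9.7, 3, 4.9, 4.7], [-18, -11.5, 8.8, 3, 4.9, 4.7], [-19.7, -9.5, 7.8, 3, 4.9, 4.7], [-21, -7.4, 6.5, 3, 4.9, 4.7], [-22, -5.3, 5, 3, 4.9, 4.7], [0, 0, 0, 0, 0, 0]],
  ],
)

```text
time_s: 10.3
tool_pos: [506.3, 195.8, 230.5]
ee_rot: [0.26, 0.95, -0.043, 0.169]
ft_force: [-1.5, -1.0, -2.7]
finger_gap: 55.1
grip_force: 64.1
```

```bash
python3 -c "
from h import *
where()
plan([((560,150,230),0,135,4),((618.9,106.2,152),14.8,120,6)])"
```

```text
t 10.3 p [506.3 195.8 230.5] z [ 0.299 -0.169 -0.939] y [0.509 0.861 0.007] q [ 0.01  0.24 -0.74  1.73  0.54  1.16  0.13] F [-1.5 -1.  -2.7] gap 55.1 grip 64.1
(560, 150, 230) 0 135
[[-16.3, -3.0, 6.1, 0.74, 4.99, 3.55],
[-16.9, -1.9, 4.6, 0.74, 4.99, 3.55],
[-17.3, -0.8, 3.2, 0.74, 4.99, 3.55],
[-17.5, 0.3, 1.7, 0.74, 4.99, 3.55]]
(618.9, 106.2, 152) 14.8 120
[[-12.1, 1.8, 13.0, -0.32, 2.45, 2.49],
[-12.6, 2.2, 12.5, -0.32, 2.45, 2.49],
[-13.0, 2.7, 12.0, -0.32, 2.45, 2.49],
[-13.3, 3.2, 11.4, -0.32, 2.45, 2.49],
[-13.7, 3.8, 10.8, -0.32, 2.45, 2.49],
[-13.9, 4.3, 10.3, -0.32, 2.45, 2.49]]
```

Call:
step_arm(
  rows=[
    [[-16, -3, 6, 0.7, 5, 3.5], [-17, -2, 4.6, 0.7, 5, 3.5], [-17.3, -1, 3.2, 0.7, 5, 3.5], [-17.5, 0, 1.7, 0.7, 5, 3.5], [-12, 2, 13, -0.3, 2.4, 2.5], [-12.6, 2.2, 12.5, -0.3, 2.4, 2.5], [-13, 2.7, 12, -0.3, 2.4, 2.5], [-13.3, 3.2, 11.4, -0.3, 2.4, 2.5], [-13.7, 3.8, 11, -0.3, 2.4, 2.5], [-14, 4.3, 10, -0.3, 2.4, 2.5], [0, 0, 0, 0, 0, 0]],
  ],
)

```text
time_s: 11.4
tool_pos: [614.1, 106.5, 146.9]
ee_rot: [0.493, 0.861, 0.059, -0.111]
ft_force: [-0.4, -1.2, -3.3]
finger_gap: 55.4
grip_force: 64.1
```

```bash
python3 -c "
from h import *
where()
a,da=snap('side');b,db=snap('top')
f=lambda im,x,y,w,h:cv2.resize(im[y:y+h,x:x+w],(390,390),interpolation=cv2.INTER_CUBIC)
cv2.imwrite('pics/f.png',cv2.cvtColor(np.hstack([f(a,230,130,100,100),f(b,205,120,100,100)]),cv2.COLOR_RGB2BGR))
plan([((618.9,106.2,150),14.8,120,3)])
"
```

```text
t 11.4 p [614.1 106.5 146.9] z [-0.134  0.21  -0.968] y [ 0.861  0.508 -0.009] q [ 0.29  0.69 -0.63  1.29  0.15  1.36  0.26] F [-0.4 -1.2 -3.3] gap 55.4 grip 64.1
(618.9, 106.2, 150) 14.8 120
[[-2.6, 0.7, -0.5, -0.14, 0.08, 0.27],
[-2.6, 0.7, -0.5, -0.14, 0.08, 0.27],
[-2.6, 0.7, -0.5, -0.14, 0.08, 0.27]]
```

View pics/f.png

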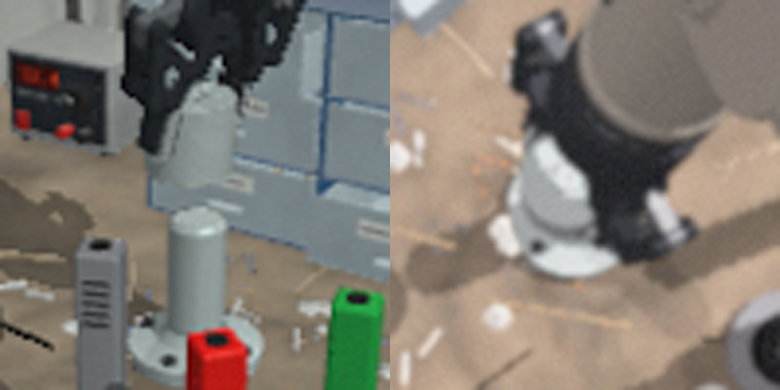

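The cap hangs upright above the post: at (200,140) in the side crop, with the post top at (198,215). Next I'll measure its axis.

```bash
cat > capfit.py <<'E'
from h import *
from scipy.optimize import least_squares
def fit(c0,z0,z1,box=(250,310,140,200)):
    p,d=load('side');A=cloud('side',d);u0,u1,v0,v1=box
    P=A[v0:v1,u0:u1].reshape(-1,3);g=p[v0:v1,u0:u1].reshape(-1,3).astype(int)
    k=(P[:,2]>z0)&(P[:,2]<z1)&(np.hypot(P[:,0]-c0[0],P[:,1]-c0[1])<45)&(g.min(1)>110)
    P=P[k];print('n',len(P),P.min(0).round(),P.max(0).round())
    zm=(z0+z1)/2
    def res(q):
        D=P-np.array([q[0],q[1],zm]);a=np.array([q[2],q[3],1]);a/=np.linalg.norm(a)
        return np.linalg.norm(np.cross(D,a),axis=1)-28
    s=least_squares(res,[c0[0],c0[1],0,0],loss='soft_l1',f_scale=1)
    print('axis at z',zm,s.x.round(3),'res',np.median(abs(s.fun)).round(2));return s.x
E
python3 - <<'E'
from capfit import *
r=R.from_quat(arm.state()['ee_rot']);b=np.array(arm.state()['tool_pos'])+r.apply(o);print('pred base',b.round(1),'pred axis', r.apply(Rg.inv().apply([np.cos(-.03)*.866,np.sin(-.03)*.866,-.5])).round(3))
fit((615,103),135,180)
E
```

```text
pred base [614.8 109.3 188.1] pred axis [ 0.004 -0.001 -1.   ]
n 304 [590.  73. 135.] [653. 113. 180.]
axis at z 157.5 [ 6.15044e+02  1.04918e+02 -5.00000e-03 -3.30000e-02] res 0.79
```

Run:
```python
from capfit import *
where();r=R.from_quat(arm.state()['ee_rot']);print(arm.state()['qvel'],(np.array(arm.state()['tool_pos'])+r.apply(o)).round(1))
```

```text
t 11.5 p [613.  112.  150.5] z [-0.132  0.214 -0.968] y [ 0.858  0.513 -0.004] q [ 0.29  0.68 -0.63  1.29  0.14  1.36  0.26] F [-0.4 -0.4 -1.7] gap 55.6 grip 64.1
[-2.14634125e-02 -3.05869061e-02 -4.28394866e-02 -2.94077346e-03
 -1.73768897e-02  3.40196783e-04 -1.31109369e-06] [614.8 109.3 188.1]
```

Call:
step_arm(
  rows=[
    [[0, 0, 0, 0, 0, 0], [0, 0, 0, 0, 0, 0]],
  ],
)

```text
time_s: 11.7
tool_pos: [613.2, 114.2, 152.3]
ee_rot: [0.488, 0.864, 0.062, -0.11]
ft_force: [-0.5, -0.1, -1.5]
finger_gap: 55.2
grip_force: 64.1
```

Run:
```python
from capfit import *
snap('side')
where();r=R.from_quat(arm.state()['ee_rot']);print((np.array(arm.state()['tool_pos'])+r.apply(o)).round(1))
fit((615,104),135,180)
fit((615,104),145,175)
```

```text
t 11.75 p [613.4 113.8 152.1] z [-0.13   0.214 -0.968] y [ 0.857  0.515 -0.001] q [ 0.29  0.68 -0.63  1.29  0.14  1.36  0.26] F [-0.6 -0.2 -2. ] gap 55.3 grip 64.1
[615.1 111.  189.7]
n 267 [589.  81. 139.] [651. 123. 180.]
axis at z 157.5 [ 6.14619e+02  1.12697e+02 -2.10000e-02 -2.70000e-02] res 0.77
n 201 [589.  83. 145.] [650. 123. 175.]
axis at z 160.0 [ 6.14399e+02  1.12570e+02 -5.00000e-02 -4.80000e-02] res 0.75
```

Run:
```python
from h import *
plan([((619.3,105.3,142),14.8,121,4)])
```

```text
(619.3, 105.3, 142) 14.8 121
[[-3.1, 0.2, 1.8, -0.01, 0.08, -0.0],
[-3.1, 0.2, 1.8, -0.01, 0.08, -0.0],
[-3.1, 0.2, 1.8, -0.01, 0.08, -0.0],
[-3.1, 0.2, 1.8, -0.01, 0.08, -0.0]]
```

Call:
step_arm(
  rows=[
    [[-3, 0.2, 1.8, 0, 0, 0], [-3, 0.2, 1.8, 0, 0, 0], [-3, 0.2, 1.8, 0, 0, 0], [-3, 0.2, 1.8, 0, 0, 0], [0, 0, 0, 0, 0, 0], [0, 0, 0, 0, 0, 0], [0, 0, 0, 0, 0, 0]],
  ],
)

```text
time_s: 12.45
tool_pos: [619.4, 104.1, 140.7]
ee_rot: [0.49, 0.863, 0.061, -0.111]
ft_force: [-0.6, 0.8, -1.5]
finger_gap: 55.5
grip_force: 64.1
```

Run:
```python
from capfit import *
snap('side')
where();r=R.from_quat(arm.state()['ee_rot']);print((np.array(arm.state()['tool_pos'])+r.apply(o)).round(1))
fit((620,104),130,175)
p,d=load('side');A=cloud('side',d)
P=A[170:225,262:300].reshape(-1,3);P=P[(P[:,2]>40)&(P[:,2]<92)&(np.hypot(P[:,0]-620,P[:,1]-103)<30)]
s=least_squares(lambda p:np.hypot(P[:,0]-p[0],P[:,1]-p[1])-19,[620,103],loss='soft_l1');print('post side',len(P),s.x)
```

```text
t 12.5 p [619.5 104.2 140.8] z [-0.131  0.214 -0.968] y [ 0.859  0.513 -0.003] q [ 0.29  0.7  -0.63  1.28  0.15  1.35  0.27] F [ 0.2 -0.2 -1.9] gap 55.3 grip 64.1
[621.2 101.4 178.4]
n 303 [596.  70. 130.] [658. 110. 175.]
axis at z 152.5 [ 6.20493e+02  1.02340e+02 -2.30000e-02 -3.40000e-02] res 0.8
post side 279 [621.51689385 103.42871938]
```

Run:
```python
from h import *
plan([((620.4,105.4,71.5),14.6,121.5,10)])
```

```text
(620.4, 105.4, 71.5) 14.6 121.5
[[-1.7, 0.2, 6.7, 0.0, 0.01, -0.07],
[-1.7, 0.2, 6.7, 0.0, 0.01, -0.07],
[-1.7, 0.2, 6.7, 0.0, 0.01, -0.07],
[-1.7, 0.2, 6.7, 0.0, 0.01, -0.07],
[-1.7, 0.2, 6.7, 0.0, 0.01, -0.07],
[-1.7, 0.2, 6.7, 0.0, 0.01, -0.07],
[-1.7, 0.2, 6.7, 0.0, 0.01, -0.07],
[-1.7, 0.2, 6.7, 0.0, 0.01, -0.07],
[-1.7, 0.1, 6.7, 0.0, 0.01, -0.07],
[-1.7, 0.1, 6.7, 0.0, 0.01, -0.07]]
```

Call:
step_arm(
  rows=[
    [[-1.7, 0.2, 6.7, 0, 0, 0], [-1.7, 0.2, 6.7, 0, 0, 0], [-1.7, 0.2, 6.7, 0, 0, 0], [-1.7, 0.2, 6.7, 0, 0, 0], [-1.7, 0.2, 6.7, 0, 0, 0], [0, 0, 0, 0, 0, 0], [0, 0, 0, 0, 0, 0]],
  ],
)

```text
time_s: 13.2
tool_pos: [620.0, 104.5, 105.8]
ee_rot: [0.49, 0.862, 0.061, -0.111]
ft_force: [-0.2, -0.2, -2.9]
finger_gap: 55.3
grip_force: 64.1
```

Call:
step_arm(
  rows=[
    [[-1.7, 0, 6.7, 0, 0, 0], [-1.7, 0, 6.7, 0, 0, 0], [-1.7, 0, 6.7, 0, 0, 0], [-1.7, 0, 6.7, 0, 0, 0], [0, 0, 0, 0, 0, 0], [0, 0, 0, 0, 0, 0], [0, 0, 0, 0, 0, 0]],
  ],
)

```text
time_s: 13.9
tool_pos: [620.2, 104.7, 78.8]
ee_rot: [0.49, 0.863, 0.061, -0.11]
ft_force: [0.7, 0.1, -2.5]
finger_gap: 55.2
grip_force: 64.1
```

Run:
```python
from capfit import *
snap('side')
where();r=R.from_quat(arm.state()['ee_rot']);print((np.array(arm.state()['tool_pos'])+r.apply(o)).round(1))
```

```text
t 13.95 p [620.3 104.7  78.9] z [-0.13   0.214 -0.968] y [ 0.859  0.512 -0.002] q [ 0.29  0.75 -0.61  1.35  0.17  1.23  0.27] F [ 0.2 -0.3 -2.2] gap 55.4 grip 64.1
[622.  102.  116.4]
```

Call:
step_arm(
  rows=[
    [[-1, 0, 4, 0, 0, 0], [-1, 0, 4, 0, 0, 0], [0, 0, 0, 0, 0, 0], [0, 0, 0, 0, 0, 0]],
  ],
)

```text
time_s: 14.35
tool_pos: [619.7, 104.5, 69.9]
ee_rot: [0.49, 0.862, 0.061, -0.111]
ft_force: [0.5, 0.0, -2.0]
finger_gap: 55.0
grip_force: 64.1
```

Call:
step_arm(
  rows=[
    [[-0.4, 0, 1.5, 0, 0, 0], [0, 0, 0, 0, 0, 0], [0, 0, 0, 0, 0, 0]],
  ],
)

```text
time_s: 14.65
tool_pos: [620.1, 104.7, 68.8]
ee_rot: [0.49, 0.863, 0.061, -0.111]
ft_force: [0.4, 0.4, -0.8]
finger_gap: 55.1
grip_force: 64.2
```

Call:
step_arm(
  rows=[
    [[-0.4, 0, 1.5, 0, 0, 0], [0, 0, 0, 0, 0, 0], [0, 0, 0, 0, 0, 0]],
  ],
)

```text
time_s: 14.95
tool_pos: [620.2, 104.7, 68.7]
ee_rot: [0.49, 0.863, 0.061, -0.11]
ft_force: [-1.7, -1.1, 6.6]
finger_gap: 55.6
grip_force: 64.8
```

Contact at the expected height. Releasing.

Call:
step_arm(
  rows=[
    [[0, 0, 0, 0, 0, 0], [0, 0, 0, 0, 0, 0], [0, 0, 0, 0, 0, 0], [0, 0, 0, 0, 0, 0], [0, 0, 0, 0, 0, 0]],
  ],
  fingers=85,
)

```text
time_s: 15.45
tool_pos: [619.9, 104.6, 66.9]
ee_rot: [0.49, 0.862, 0.061, -0.111]
ft_force: [-0.8, 0.5, -0.9]
finger_gap: 85.2
grip_force: 0.0
```

Call:
step_arm(
  rows=[
    [[0, 0, -8, 0, 0, 0], [0, 0, -14, 0, 0, 0], [0, 0, -20, 0, 0, 0], [0, 0, -25, 0, 0, 0], [0, 0, -25, 0, 0, 0], [0, 0, -25, 0, 0, 0], [0, 0, -25, 0, 0, 0], [0, 0, 0, 0, 0, 0]],
  ],
)

```text
time_s: 16.25
tool_pos: [641.7, 73.6, 210.2]
ee_rot: [0.491, 0.862, 0.064, -0.106]
ft_force: [0.4, 0.4, 0.4]
finger_gap: 85.3
grip_force: 0.0
```

Run:
```python
from capfit import *
a,da=snap('side');b,db=snap('top')
where()
fit((621,103),62,98,(262,302,170,220))
f=lambda im,x,y,w,h:cv2.resize(im[y:y+h,x:x+w],(390,390),interpolation=cv2.INTER_CUBIC)
cv2.imwrite('pics/g.png',cv2.cvtColor(np.hstack([f(a,230,140,110,110),f(b,215,135,110,110)]),cv2.COLOR_RGB2BGR))
for n in('side','top'):
    C=cloud(n,load(n)[1]).reshape(-1,3);k=(np.hypot(C[:,0]-621,C[:,1]-103)<25)&(C[:,2]>85)&(C[:,2]<125);print(n,k.sum(),C[k].mean(0),np.median(C[k][:,2]))
    k=(np.hypot(C[:,0]-621,C[:,1]-103)<35)&(C[:,2]>101)&(C[:,2]<125)
    if k.sum(): print(cv2.minEnclosingCircle(C[k][:,:2].astype(np.float32)))
```

```text
t 16.35 p [639.1  74.1 206. ] z [-0.128  0.214 -0.968] y [ 0.859  0.512 -0.001] q [ 0.31  0.69 -0.62  1.12  0.14  1.52  0.31] F [-0.6  0.3 -0.2] gap 84.6 grip 0.0
n 220 [601.  71.  62.] [649.  95.  98.]
axis at z 80.0 [ 6.22157e+02  1.02768e+02 -5.00000e-03  1.10000e-02] res 0.73
side 140 [620.01262103 101.52284986 106.17286326] 106.40722622140365
((621.9459228515625, 102.06251525878906), 29.163352966308594)
top 360 [621.08307357 102.89857501 104.11190565] 104.1987386355288
((621.446044921875, 101.67603302001953), 27.755128860473633)
```

View pics/g.png

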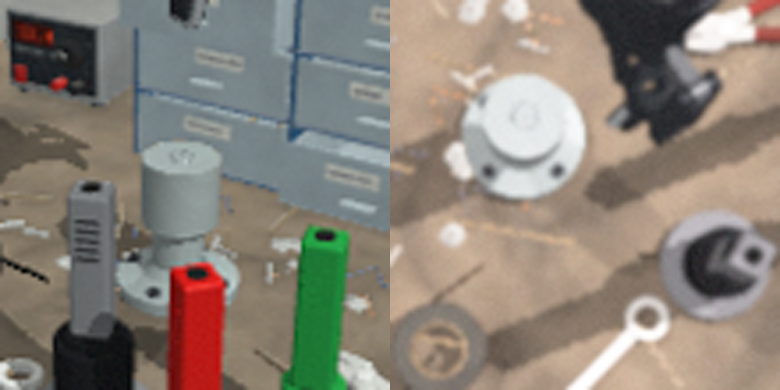

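The cap is seated flat on the post with its ring visible at (182,155) in the side crop and (525,117) in the top crop; the mark is at about (621.6, 102.3, 105). Next is the grey tester, so I'll check the decoys' clearance to the fingers.

Run:
```python
from h import *
p,d=load('top');C=cloud('top',d);h=cv2.cvtColor(p,cv2.COLOR_RGB2HSV)
for n,m in(('red',((h[...,0]<8)|(h[...,0]>172))&(h[...,1]>150)),('green',(abs(h[...,0].astype(int)-60)<15)&(h[...,1]>120))):
    Q=C[m];k=(Q[:,0]>450)&(Q[:,0]<650)&(Q[:,1]<-20)&(Q[:,1]>-200)&(Q[:,2]>40);Q=Q[k];print(n,k.sum(),np.percentile(Q,[2,50,98],axis=0).round())
Q=C.reshape(-1,3);k=(np.hypot(Q[:,0]-525,Q[:,1]+35.5)<22)&(Q[:,2]>153)&(Q[:,2]<166);print(cv2.minAreaRect(Q[k][:,:2].astype(np.float32)))
plan([((525,-35.3,240),0,63,8),((525,-35.3,111),0,63,8)])
```

```text
red 244 [[ 543. -132.   51.]
 [ 555. -114.  110.]
 [ 573. -108.  151.]]
green 212 [[ 622. -107.   52.]
 [ 631.  -96.  105.]
 [ 647.  -87.  151.]]
((524.7947387695312, -35.582550048828125), (24.731740951538086, 23.957101821899414), 62.513450622558594)
(525, -35.3, 240) 0 63
[[-3.2, -19.3, -5.2, -0.92, -1.65, 7.18],
[-5.8, -18.6, -5.4, -0.92, -1.65, 7.18],
[-8.2, -17.6, -5.5, -0.92, -1.65, 7.18],
[-10.5, -16.4, -5.5, -0.92, -1.65, 7.18],
[-12.6, -14.8, -5.4, -0.92, -1.65, 7.18],
[-14.5, -13.1, -5.2, -0.92, -1.65, 7.18],
[-16.2, -11.0, -5.0, -0.92, -1.65, 7.18],
[-17.6, -8.9, -4.7, -0.92, -1.65, 7.18]]
(525, -35.3, 111) 0 63
[[0.0, 0.0, 16.1, 0.0, 0.0, 0.0],
[0.0, 0.0, 16.1, 0.0, 0.0, 0.0],
[0.0, 0.0, 16.1, 0.0, 0.0, 0.0],
[0.0, 0.0, 16.1, 0.0, 0.0, 0.0],
[0.0, 0.0, 16.1, 0.0, 0.0, 0.0],
[0.0, 0.0, 16.1, 0.0, 0.0, 0.0],
[0.0, 0.0, 16.1, 0.0, 0.0, 0.0],
[0.0, 0.0, 16.1, 0.0, 0.0, 0.0]]
```

Call:
step_arm(
  rows=[
    [[-3, -19.3, -5, -0.9, -1.6, 7.2], [-6, -18.6, -5.4, -0.9, -1.6, 7.2], [-8, -17.6, -5.5, -0.9, -1.6, 7.2], [-10.5, -16.4, -5.5, -0.9, -1.6, 7.2], [-12.6, -15, -5.4, -0.9, -1.6, 7.2], [-14.5, -13, -5.2, -0.9, -1.6, 7.2], [-16, -11, -5, -0.9, -1.6, 7.2], [-17.6, -9, -4.7, -0.9, -1.6, 7.2], [0, 0, 0, 0, 0, 0], [0, 0, 0, 0, 0, 0], [0, 0, 0, 0, 0, 0]],
  ],
  fingers=60,
)

```text
time_s: 17.45
tool_pos: [524.3, -34.1, 238.0]
ee_rot: [0.852, 0.523, -0.001, -0.005]
ft_force: [0.5, -1.2, 0.2]
finger_gap: 60.0
grip_force: 0.0
```

Run:
```python
from h import *
where()
plan([((525,-35.4,190),0,63,4)])
```

```text
t 17.45 p [524.3 -34.1 238. ] z [-0.006  0.007 -1.   ] y [ 0.891 -0.453 -0.009] q [ 0.36  0.29 -0.41  1.55  0.11  1.33 -0.54] F [ 0.5 -1.2  0.2] gap 60.0 grip 0.0
(525, -35.4, 190) 0 63
[[-0.3, 0.4, 12.0, -0.13, -0.05, 0.01],
[-0.3, 0.4, 12.0, -0.13, -0.05, 0.01],
[-0.2, 0.4, 12.0, -0.13, -0.05, 0.01],
[-0.2, 0.3, 12.0, -0.13, -0.05, 0.01]]
```

Call:
step_arm(
  rows=[
    [[-0.3, 0.4, 12, -0.1, 0, 0], [-0.3, 0.4, 12, -0.1, 0, 0], [-0.2, 0.4, 12, -0.1, 0, 0], [-0.2, 0.3, 12, -0.1, 0, 0], [0, 0, 12, 0, 0, 0], [0, 0, 12, 0, 0, 0], [0, 0, 12, 0, 0, 0], [0, 0, 12, 0, 0, 0], [0, 0, 12, 0, 0, 0], [0, 0, 12, 0, 0, 0], [0, 0, 6, 0, 0, 0], [0, 0, 0, 0, 0, 0]],
  ],
)

```text
time_s: 18.65
tool_pos: [524.2, -35.9, 111.6]
ee_rot: [0.853, 0.522, 0.0, -0.002]
ft_force: [-0.4, -0.5, -0.7]
finger_gap: 59.8
grip_force: 0.0
```

Call:
step_arm(
  rows=[
    [[0, 0, 0, 0, 0, 0], [0, 0, 0, 0, 0, 0]],
  ],
)

```text
time_s: 18.85
tool_pos: [525.7, -35.9, 113.4]
ee_rot: [0.853, 0.522, 0.002, -0.001]
ft_force: [-0.4, -0.2, -0.2]
finger_gap: 60.2
grip_force: 0.0
```

Run:
```python
from h import *
where()
a,da=snap('side');b,db=snap('top')
f=lambda im,x,y,w,h:cv2.resize(im[y:y+h,x:x+w],(390,390),interpolation=cv2.INTER_CUBIC)
cv2.imwrite('pics/i.png',cv2.cvtColor(np.hstack([f(a,210,160,110,110),f(b,260,150,110,110)]),cv2.COLOR_RGB2BGR))
```

```text
t 18.85 p [525.7 -35.9 113.4] z [ 0.002  0.003 -1.   ] y [ 0.89  -0.455  0.001] q [ 0.34  0.39 -0.39  1.74  0.17  1.05 -0.58] F [-0.4 -0.2 -0.2] gap 60.2 grip 0.0
```

View pics/i.png

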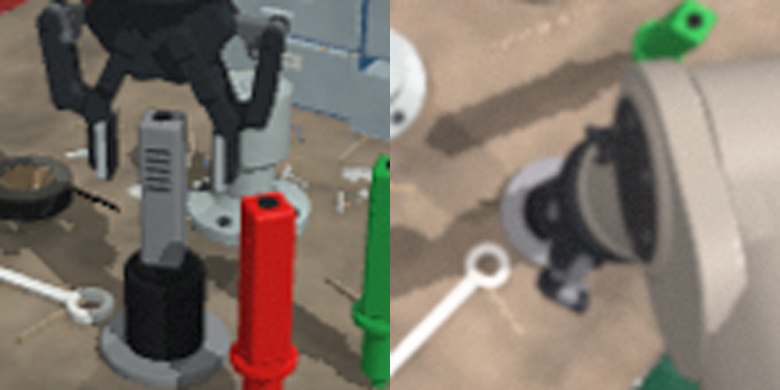

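The fingers straddle the grey handle at (163,190) in the side crop, well centred, and the decoys are clear. Gripping.

Call:
step_arm(
  rows=[
    [[0, 0, 0, 0, 0, 0], [0, 0, 0, 0, 0, 0], [0, 0, 0, 0, 0, 0], [0, 0, 0, 0, 0, 0], [0, 0, 0, 0, 0, 0], [0, 0, 0, 0, 0, 0], [0, 0, 0, 0, 0, 0]],
  ],
  fingers=10,
  newtons=60,
)

```text
time_s: 19.65
tool_pos: [525.4, -35.9, 113.1]
ee_rot: [0.853, 0.522, 0.002, -0.001]
ft_force: [1.2, -1.0, 2.6]
finger_gap: 23.1
grip_force: 59.1
```

Call:
step_arm(
  rows=[
    [[0, 0, -4, 0, 0, 0], [0, 0, -8, 0, 0, 0], [0, 0, -12, 0, 0, 0], [0, 0, -12, 0, 0, 0], [0, 0, -12, 0, 0, 0], [0, 0, -12, 0, 0, 0], [0, 0, -12, 0, 0, 0], [0, 0, -12, 0, 0, 0], [0, 0, -12, 0, 0, 0], [0, 0, -12, 0, 0, 0], [0, 0, 0, 0, 0, 0], [0, 0, 0, 0, 0, 0]],
  ],
)

```text
time_s: 20.85
tool_pos: [525.0, -36.2, 220.9]
ee_rot: [0.853, 0.522, 0.001, -0.001]
ft_force: [-0.8, 0.2, -1.8]
finger_gap: 23.6
grip_force: 58.9
```

Run:
```python
from h import *
where()
a,da=snap('side');b,db=snap('top')
C=cloud('side',da).reshape(-1,3);k=(np.hypot(C[:,0]-525,C[:,1]+35.5)<30)&(C[:,2]>80)&(C[:,2]<280);print(k.sum())
Q=C[k]
for z in range(80,260,10):
    q=Q[abs(Q[:,2]-z)<5];print(z,len(q),(np.median(q,0).round(1),np.ptp(q,axis=0).round(1)) if len(q)else'')
```

```text
t 20.85 p [525.  -36.2 220.9] z [ 0.001  0.003 -1.   ] y [ 0.89  -0.455 -0.   ] q [ 0.36  0.3  -0.41  1.58  0.12  1.29 -0.54] F [-0.8  0.2 -1.8] gap 23.6 grip 58.9
1341
80 0 
90 0 
100 0 
110 0 
120 6 (array([523.6, -38. , 122.8]), array([5.9, 3.4, 4.5]))
130 18 (array([524.6, -42.2, 133.1]), array([20.5, 10.3,  9.7]))
140 48 (array([522.6, -45. , 140. ]), array([20.8, 12. ,  9.4]))
150 49 (array([523.2, -44.9, 150.3]), array([20.6, 11.7,  9.6]))
160 47 (array([522.8, -45.1, 160. ]), array([20.9,  9.8,  9.8]))
170 71 (array([521. , -48.3, 173.3]), array([35.4, 31. ,  9.9]))
180 78 (array([522.9, -45.9, 178.7]), array([34.7, 28.2,  9.8]))
190 68 (array([521.5, -45.7, 190. ]), array([27.9, 16.4,  9.6]))
200 67 (array([522.1, -45.7, 200.3]), array([28.2, 17.2,  9.8]))
210 65 (array([523.1, -45.8, 209.7]), array([27.7, 18.6,  9.8]))
220 68 (array([521.7, -46.2, 220. ]), array([34.3, 15.5, 10. ]))
230 114 (array([522.1, -47. , 230.5]), array([47.8, 25.1,  9.7]))
240 136 (array([521.1, -46.7, 240. ]), array([47.6, 25.3,  9.8]))
250 135 (array([522.5, -46.9, 249.9]), array([47.6, 24.7,  9.9]))
```

Run:
```python
from h import *
plan([((525,-36,248),0,63,3),((621.8,102,240),0,63,9)])
```

```text
(525, -36, 248) 0 63
[[0.2, 0.1, -9.3, -0.04, -0.05, -0.03],
[0.2, 0.1, -9.3, -0.04, -0.05, -0.03],
[0.2, 0.1, -9.3, -0.04, -0.05, -0.03]]
(621.8, 102, 240) 0 63
[[18.5, 2.6, 0.9, 0.0, 0.0, 0.0],
[18.5, 2.6, 0.9, 0.0, 0.0, 0.0],
[18.5, 2.6, 0.9, 0.0, 0.0, 0.0],
[18.5, 2.6, 0.9, 0.0, 0.0, 0.0],
[18.5, 2.6, 0.9, 0.0, 0.0, 0.0],
[18.5, 2.6, 0.9, 0.0, 0.0, 0.0],
[18.5, 2.6, 0.9, 0.0, 0.0, 0.0],
[18.5, 2.6, 0.9, 0.0, 0.0, 0.0],
[18.5, 2.6, 0.9, 0.0, 0.0, 0.0]]
```

Call:
step_arm(
  rows=[
    [[0, 0, -9, 0, 0, 0], [0, 0, -9, 0, 0, 0], [0, 0, -9, 0, 0, 0], [18.5, 2.6, 1, 0, 0, 0], [18.5, 2.6, 1, 0, 0, 0], [18.5, 2.6, 1, 0, 0, 0], [18.5, 2.6, 1, 0, 0, 0], [18.5, 2.6, 1, 0, 0, 0], [18.5, 2.6, 1, 0, 0, 0], [18.5, 2.6, 1, 0, 0, 0], [18.5, 2.6, 1, 0, 0, 0], [18.5, 2.6, 1, 0, 0, 0]],
  ],
)

```text
time_s: 22.15
tool_pos: [622.3, 101.9, 240.0]
ee_rot: [0.853, 0.522, 0.002, -0.001]
ft_force: [0.3, -0.0, -3.0]
finger_gap: 23.6
grip_force: 59.0
```

Call:
step_arm(
  rows=[
    [[0, 0, 0, 0, 0, 0], [0, 0, 0, 0, 0, 0], [0, 0, 0, 0, 0, 0], [0, 0, 0, 0, 0, 0], [0, 0, 0, 0, 0, 0]],
  ],
)

```text
time_s: 22.65
tool_pos: [621.5, 100.3, 239.6]
ee_rot: [0.853, 0.521, 0.001, -0.001]
ft_force: [-0.0, -0.1, -1.7]
finger_gap: 23.4
grip_force: 59.0
```

Run:
```python
from capfit import *
where()
a,da=snap('side')
cv2.imwrite('pics/j.png',cv2.cvtColor(cv2.resize(a[95:235,215:355],(560,560),interpolation=cv2.INTER_CUBIC),cv2.COLOR_RGB2BGR))
fit((621,103),62,98,(262,302,170,220))
C=cloud('side',da).reshape(-1,3)
k=(np.hypot(C[:,0]-622,C[:,1]-102)<16)&(C[:,2]>152)&(C[:,2]<180);P=C[k];print(k.sum())
s=least_squares(lambda p:np.hypot(P[:,0]-p[0],P[:,1]-p[1])-11.5,[622,102],loss='soft_l1');print('barrel',s.x)
```

```text
t 22.65 p [621.5 100.3 239.6] z [ 0.001  0.002 -1.   ] y [ 0.89  -0.457  0.   ] q [ 0.08  0.51 -0.44  1.24  0.21  1.43 -0.81] F [-0.  -0.1 -1.7] gap 23.4 grip 59.0
n 213 [601.  70.  62.] [650.  98.  98.]
axis at z 80.0 [ 6.21778e+02  1.02733e+02 -1.00000e-03 -1.30000e-02] res 0.64
109
barrel [621.72753092 101.16730469]
```

View pics/j.png

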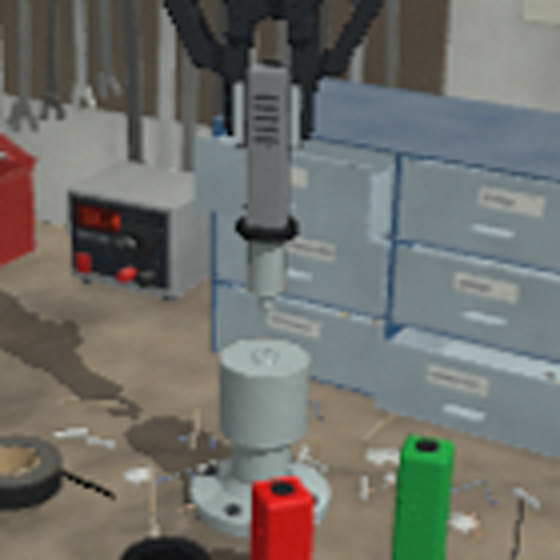

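The tester hangs upright at (268,190) with its nose at (268,300), over the ring at (268,355), within about 1.5 mm. Descending.

Call:
step_arm(
  rows=[
    [[0.6, -0.3, 5, 0, 0, 0], [0.6, -0.3, 5, 0, 0, 0], [0, 0, 5, 0, 0, 0], [0, 0, 5, 0, 0, 0], [0, 0, 4, 0, 0, 0], [0, 0, 0, 0, 0, 0], [0, 0, 0, 0, 0, 0], [0, 0, 0, 0, 0, 0], [0, 0, 0, 0, 0, 0]],
  ],
)

```text
time_s: 23.6
tool_pos: [621.8, 102.8, 215.6]
ee_rot: [0.853, 0.522, 0.002, -0.001]
ft_force: [-0.3, 0.6, -1.5]
finger_gap: 22.9
grip_force: 59.0
```

Call:
step_arm(
  rows=[
    [[0, 0, 2, 0, 0, 0], [0, 0, 2, 0, 0, 0], [0, 0, 1, 0, 0, 0], [0, 0, 0, 0, 0, 0], [0, 0, 0, 0, 0, 0], [0, 0, 0, 0, 0, 0]],
  ],
)

```text
time_s: 24.2
tool_pos: [621.6, 102.7, 210.3]
ee_rot: [0.853, 0.522, 0.001, -0.001]
ft_force: [-0.5, 0.9, -1.5]
finger_gap: 23.2
grip_force: 59.0
```

Call:
step_arm(
  rows=[
    [[0, 0, 1, 0, 0, 0], [0, 0, 1, 0, 0, 0], [0, 0, 0, 0, 0, 0], [0, 0, 0, 0, 0, 0], [0, 0, 0, 0, 0, 0]],
  ],
)

```text
time_s: 24.7
tool_pos: [621.6, 102.8, 208.3]
ee_rot: [0.853, 0.522, 0.001, -0.001]
ft_force: [0.0, 0.3, -2.5]
finger_gap: 23.5
grip_force: 59.0
```

Call:
step_arm(
  rows=[
    [[0, 0, 1, 0, 0, 0], [0, 0, 1, 0, 0, 0], [0, 0, 0, 0, 0, 0], [0, 0, 0, 0, 0, 0], [0, 0, 0, 0, 0, 0]],
  ],
)

```text
time_s: 25.2
tool_pos: [621.7, 102.8, 206.6]
ee_rot: [0.853, 0.522, 0.001, -0.001]
ft_force: [0.1, -0.1, 2.5]
finger_gap: 23.2
grip_force: 59.4
```

Call:
step_arm(
  rows=[
    [[0, 0, 1, 0, 0, 0], [0, 0, 1, 0, 0, 0], [0, 0, 0, 0, 0, 0], [0, 0, 0, 0, 0, 0], [0, 0, 0, 0, 0, 0]],
  ],
)

```text
time_s: 25.7
tool_pos: [621.7, 102.8, 204.4]
ee_rot: [0.853, 0.522, 0.001, -0.001]
ft_force: [0.1, -0.6, 2.0]
finger_gap: 23.2
grip_force: 59.4
```

Run:
```python
from h import *
F=[];Z=[]
for i in range(8):
    a,da=snap('side');s=arm.state();F.append(s['ft_force'][2]);Z.append(s['tool_pos'][2])
print(np.round(F,1),np.mean(F),np.mean(Z))
where()
```

```text
[1.9 1.9 2.3 2.3 1.5 2.4 3.  2.9] 2.262284642515839 204.33549066910308
t 26.1 p [621.7 102.8 204.3] z [ 0.001  0.003 -1.   ] y [ 0.89  -0.455 -0.   ] q [ 0.08  0.53 -0.43  1.3   0.22  1.35 -0.82] F [-0.4 -0.5  2.9] gap 23.2 grip 59.4
```

The push is about 4 N, so the nose is in about 4 mm; force and geometry agree. Handing in.

```bash
python3 -c "
from station import arm
print(arm.job_done())"
```

```text
the job is handed in; nothing more can be done
None
```

I handed the job in at about 26 s, with no verdict returned: the cap is seated mouth down on the post, and the grey tester is held upright on its ring, pressing about 4 N with the nose roughly 4 mm in; no move was made near the tape, pliers or spanner, though I did not re-measure them.

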